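# Mirror the row of ear specula

### The arm

A 6-joint arm with a two-finger parallel gripper is mounted at the origin on the work surface. World frame = base frame: x ahead of the robot, y to its left, z up, the work surface at z = 0. Lengths are in m, angles in rad, forces in N, time in s.
With the tool pointing down it reaches from about 0.425 to 0.95 m from the base axis. Payload 3.5 kg.
Tool frame: the origin (TCP) lies on the centre line of the jaws, within the pads' length; the fingertips stand 11 mm ahead of it and the grasp point (between the pads) lies 8 mm behind it; x points along the fingers, y is the direction in which the jaws open and shut, and the axes are right-handed (so a half turn about x gives the same grasp; the last joint's range is limited). The gripper opens to 85 mm and grips with 20 to 120 N. Pads are 22 mm wide; open, the fingers measure 114 mm over their backs; the gripper's body (76 mm by 85 mm) begins 54 mm behind the grasp point. The pads swing forward as they close: fully open they stand 13 mm farther back than shut.
Start: joints at [1.055, 0.286, 1.577, -0, 1.279, -0.15], TCP at [0.241, 0.63, 0.242] pointing down, gripper open.
Joint ranges: [-2.77, 2.77], [-0.9, 2.22], [0.21, 2.48], [-1.53, 4.67], [0.24, 2.81], [-2.84, 2.84]. Speed limits (rad/s): [2.79, 2.79, 3.14, 3.14, 3.14, 3.14].

### API

Orientations are given as a unit quaternion [x, y, z, w].
In Python, from plant import ctrl gives the robot as it stands. The module is installed in compiled form; this text tells all that it offers.
- The arm moves only by the tool drive_tool, never from a script. Its argument "series" is a list of rows, each a list of 2 entries, a list of its own where there are three numbers: the shift along the tool's x, y, z in units of 50 mm (1.0 is 50 mm), then the turn, a rotation vector about the tool's x, y, z in degrees. A call has 1 to 5 rows; each row shifts and turns the pose as measured when the row begins, along the tool's axes as they then stand; what a row does not reach is not made up. A row lasts 1/10 s, in which the tool goes at most 50 mm and 8.59 degrees, less where a joint would pass 70% of its speed; a pose out of reach is approached as far as the arm can. A call is refused whole if a number of a shift passes 1 or a number of a turn 8.59, either way. A call with a gripper value outside its range is refused whole. "grip" is the gripper's target within -1 to 1 (fully open at 1, half-way at 0, shut at -1), set as the call begins (left out, the last holds). The fingers move at their own pace and stop on an object; "newtons" is the grip in N (left out, the last holds). Time passes only in rows, so rows that do not move let the fingers close. It gives the time, the measured TCP pose, the force and the opening at its end, in the units of the state.
- ctrl.get_state(): the state, without advancing time (a new reading comes with each control period).
- ctrl.read_camera(name): name is "side" or "top"; returns a dict with "img" (400x640x3 uint8, red, green, blue), "camera_matrix" (3x3 intrinsics, pixels), "R" (3x3) and "t" (3): a world point X has camera coordinates R X + t. Camera axes: x right, y down, z forward; pixel columns grow to the right and rows downward; lengths in m; the calibration is good to about 2 mm. A picture is of the moment at which its call begins. There is no depth.
- ctrl.sign_off(): hands the job in, once; it reports no verdict.
The state is a dict: "time": time; "qpos": joint angles; "dq": joint speeds; "joint_efforts": joint torques, N m; "eef_pos": TCP position; "tcp_rot": TCP orientation; "contact_force": force on the tool from outside, world axes, zero at the start; "wrist_torque": the same for the moment, N m; "opening": opening from 0.0 (shut) to 1.0 (fully open).
Only numpy, scipy, OpenCV 4.12 (cv2) and the standard library are available. Lean on these libraries where they do the work, as an engineer would, in place of code of your own. Each camera call takes 0.05 s, during which the arm holds its last target.

### The job

The next trainee at the microscope is left-handed: move the four steel ear specula from the white drying rack into the empty black instrument rack in mirrored order, so that the one at the left end of the white rack comes to stand at the right end of the black rack, the second from the left second from the right, and so on. Lower each one upright, tip down, into its hole until its collar rests flat on the rack, without dropping it or tipping it over, and leave all four standing there released.

Things in the scene. Friction and masses are not known exactly. Their poses are not given: they have to be found in the camera images.
- wide_centre (a point): Steel ear speculum (funnel), the widest of the four: an upright-sided round collar, open on top, 48 mm across, 22 mm high, and below it a cone from 15 mm across to 6 mm at the tip, 30 mm below the collar. The cone hangs in the hole, the collar's flat underside rests on the rack. Point: centre of the collar, 11 mm above its underside; z up. Loose, about 70 g.
- stout_centre (a point): Steel ear speculum (funnel), the second widest, and high: an upright-sided round collar, open on top, 41 mm across, 34 mm high, and below it a cone from 15 mm across to 6 mm at the tip, 30 mm below the collar. The cone hangs in the hole, the collar's flat underside rests on the rack. Point: centre of the collar, 17 mm above its underside; z up. Loose, about 80 g.
- tall_centre (a point): Steel ear speculum (funnel), narrow and the highest: an upright-sided round collar, open on top, 32 mm across, 38 mm high, and below it a cone from 15 mm across to 6 mm at the tip, 30 mm below the collar. The cone hangs in the hole, the collar's flat underside rests on the rack. Point: centre of the collar, 19 mm above its underside; z up. Loose, about 60 g.
- slim_centre (a point): Steel ear speculum (funnel), narrow and low, the smallest: an upright-sided round collar, open on top, 32 mm across, 22 mm high, and below it a cone from 15 mm across to 6 mm at the tip, 30 mm below the collar. The cone hangs in the hole, the collar's flat underside rests on the rack. Point: centre of the collar, 11 mm above its underside; z up. Loose, about 40 g.
- block_wide: White block of the drying rack, 60 x 60 x 42 mm, with a hole 22 mm across and 38 mm deep in its top, in which the wide speculum stands at the start. All four blocks look alike; fixed. Origin: centre of its underside; its top is 42 mm above that, 48 mm above the table. y runs along the row.
- block_stout: White block of the drying rack, 60 x 60 x 42 mm, with a hole 22 mm across and 38 mm deep in its top, in which the stout speculum stands at the start. All four blocks look alike; fixed. Origin: centre of its underside; its top is 42 mm above that, 48 mm above the table. y runs along the row.
- block_tall: White block of the drying rack, 60 x 60 x 42 mm, with a hole 22 mm across and 38 mm deep in its top, in which the tall speculum stands at the start. All four blocks look alike; fixed. Origin: centre of its underside; its top is 42 mm above that, 48 mm above the table. y runs along the row.
- block_slim: White block of the drying rack, 60 x 60 x 42 mm, with a hole 22 mm across and 38 mm deep in its top, in which the slim speculum stands at the start. All four blocks look alike; fixed. Origin: centre of its underside; its top is 42 mm above that, 48 mm above the table. y runs along the row.
- drying_rack: White drying rack, fixed: a board 80 x 300 x 6 mm with cheeks 30 mm high at both ends, carrying the four white blocks in a row. Origin: centre of its underside, on the table. y runs along the row, to the left seen from the robot; block centres at y = +105, +35, -35, -105 mm, x = 0. It may stand nearer to or farther from the robot than the black rack.
- black_rack: Black rack, fixed, empty at the start: a board 80 x 300 x 6 mm carrying a bar 60 x 272 x 42 mm with four holes in its top, 22 mm across, 38 mm deep. Its top is 48 mm above the table. Origin: centre of its underside, on the table. y runs along the row, to the left seen from the robot; hole centres at y = +105, +35, -35, -105 mm, x = 0.

How it is judged:
At the end, for the whole second after the job is handed in: Each speculum hangs in the black rack at the mirror image of its place in the white rack: within 10 mm of its hole's centre along and across the row, collar resting on the rack (within 4 mm), upright within 0.15 rad, at rest (under 0.02 m/s, 0.3 rad/s), untouched (((y of block_wide in the frame of drying_rack between 0.085 and 0.125 m and y of wide_centre in the frame of black_rack between -0.115 and -0.095 m) or (y of block_wide in the frame of drying_rack between 0.015 and 0.055 m and y of wide_centre in the frame of black_rack between -0.045 and -0.025 m) or (y of block_wide in the frame of drying_rack between -0.055 and -0.015 m and y of wide_centre in the frame of black_rack between 0.025 and 0.045 m) or (y of block_wide in the frame of drying_rack between -0.125 and -0.085 m and y of wide_centre in the frame of black_rack between 0.095 and 0.115 m)) and x of wide_centre in the frame of black_rack between -0.01 and 0.01 m and z of wide_centre in the frame of black_rack between 0.055 and 0.063 m and angle between each of wide_centre, stout_centre, tall_centre, slim_centre's own z axis and vertical below 0.15 rad and linear speed of each of spec_wide, spec_stout, spec_tall, spec_slim below 0.02 m/s and angular speed of each of spec_wide, spec_stout, spec_tall, spec_slim below 0.3 rad/s and contact force between the fingers and spec_wide below 0.05 N and ((y of block_stout in the frame of drying_rack between 0.085 and 0.125 m and y of stout_centre in the frame of black_rack between -0.115 and -0.095 m) or (y of block_stout in the frame of drying_rack between 0.015 and 0.055 m and y of stout_centre in the frame of black_rack between -0.045 and -0.025 m) or (y of block_stout in the frame of drying_rack between -0.055 and -0.015 m and y of stout_centre in the frame of black_rack between 0.025 and 0.045 m) or (y of block_stout in the frame of drying_rack between -0.125 and -0.085 m and y of stout_centre in the frame of black_rack between 0.095 and 0.115 m)) and x of stout_centre in the frame of black_rack between -0.01 and 0.01 m and z of stout_centre in the frame of black_rack between 0.061 and 0.069 m and contact force between the fingers and spec_stout below 0.05 N and ((y of block_tall in the frame of drying_rack between 0.085 and 0.125 m and y of tall_centre in the frame of black_rack between -0.115 and -0.095 m) or (y of block_tall in the frame of drying_rack between 0.015 and 0.055 m and y of tall_centre in the frame of black_rack between -0.045 and -0.025 m) or (y of block_tall in the frame of drying_rack between -0.055 and -0.015 m and y of tall_centre in the frame of black_rack between 0.025 and 0.045 m) or (y of block_tall in the frame of drying_rack between -0.125 and -0.085 m and y of tall_centre in the frame of black_rack between 0.095 and 0.115 m)) and x of tall_centre in the frame of black_rack between -0.01 and 0.01 m and z of tall_centre in the frame of black_rack between 0.063 and 0.071 m and contact force between the fingers and spec_tall below 0.05 N and ((y of block_slim in the frame of drying_rack between 0.085 and 0.125 m and y of slim_centre in the frame of black_rack between -0.115 and -0.095 m) or (y of block_slim in the frame of drying_rack between 0.015 and 0.055 m and y of slim_centre in the frame of black_rack between -0.045 and -0.025 m) or (y of block_slim in the frame of drying_rack between -0.055 and -0.015 m and y of slim_centre in the frame of black_rack between 0.025 and 0.045 m) or (y of block_slim in the frame of drying_rack between -0.125 and -0.085 m and y of slim_centre in the frame of black_rack between 0.095 and 0.115 m)) and x of slim_centre in the frame of black_rack between -0.01 and 0.01 m and z of slim_centre in the frame of black_rack between 0.055 and 0.063 m and contact force between the fingers and spec_slim below 0.05 N).
It fails at once if a speculum is dropped or thrown (free of the fingers and faster than 0.5 m/s: a fall of more than about 13 mm) ((linear speed of spec_wide above 0.5 m/s and contact force between the fingers and spec_wide below 0.02 N) or (linear speed of spec_stout above 0.5 m/s and contact force between the fingers and spec_stout below 0.02 N) or (linear speed of spec_tall above 0.5 m/s and contact force between the fingers and spec_tall below 0.02 N) or (linear speed of spec_slim above 0.5 m/s and contact force between the fingers and spec_slim below 0.02 N)).
It fails at once if a speculum is tipped over (more than 60 degrees from upright) (angle between any of wide_centre, stout_centre, tall_centre, slim_centre's own z axis and vertical above 1.05 rad).
It also fails if it takes over 88 s, if anything falls off the work surface, if the arm or the gripper's body presses on something with over 40 N, if the wrist force passes 120 N, or if a joint passes its speed limit or range.

## Working session

There is one attempt and no reset: what is moved stays moved. The work goes in short steps, Python scripts to look and compute and a tool call to move; the robot and the scene stay as the last step left them, time stands still between calls to the robot, and variables do not carry over. Pictures are saved under pics/ and viewed, and the job is handed in when it is done.

Besides the shell and the picture viewer there is one more tool, called after ">>>" in YAML: its name, and indented under it one key for each argument. drive_tool: Moves the arm, as the interface text tells. Its arguments: {"type":"object","properties":{"series":{"type":"array"},"grip":{"type":"number"},"newtons":{"type":"number"}},"required":["series"]}

```bash
mkdir -p pics; python3 - <<'E'
from plant import ctrl
import cv2,numpy as np
s=ctrl.get_state();print(s)
for n in("side","top"):
    d=ctrl.read_camera(n);cv2.imwrite(f"pics/{n}0.png",d["img"][:,:,::-1]);np.savez(f"{n}0.npz",**d)
    print(n,d["camera_matrix"],d["R"],d["t"],-d["R"].T@d["t"])
E
```

```text
{'time': 0.0, 'qpos': array([ 1.05496887e+00,  2.87204779e-01,  1.57821079e+00,  4.72520844e-05,
        1.27860361e+00, -1.50022307e-01]), 'dq': array([ 0.0004725 , -0.00107871, -0.00066686, -0.00117218,  0.00078257,
        0.00057833]), 'joint_efforts': array([ 2.53840284e-03, -4.05977225e+01, -2.92632312e+01, -5.43109707e-05,
        5.85250804e-03,  9.43038202e-06]), 'eef_pos': array([0.24110297, 0.62978121, 0.24090278]), 'tcp_rot': array([ 0.12781084,  0.69560627, -0.12942199,  0.69501529]), 'contact_force': array([ 0.94763592,  0.67078535, -1.00677011]), 'wrist_torque': array([-0.00222204,  0.0188394 , -0.03308503]), 'opening': 0.997808052569375}
side [[420.3288363    0.         316.35105123]
 [  0.         420.3288363  202.77784079]
 [  0.           0.           1.        ]] [[ 0.92524594 -0.37935724 -0.00283365]
 [-0.1862958  -0.44784022 -0.87449014]
 [ 0.33047514  0.80964636 -0.48503501]] [-0.54191595  0.15721497  0.53592395] [ 0.35358448 -0.56908143  0.39588921]
top [[363.02418487   0.         321.65078762]
 [  0.         363.02418487 196.04664823]
 [  0.           0.           1.        ]] [[ 0.01521543 -0.99979845 -0.01309783]
 [-0.99310812 -0.01358857 -0.11641136]
 [ 0.11620992  0.01477881 -0.99311472]] [-0.0299524   0.5527492   0.66728878] [ 0.47184989 -0.03229702  0.72664828]
```

View pics/top0.png

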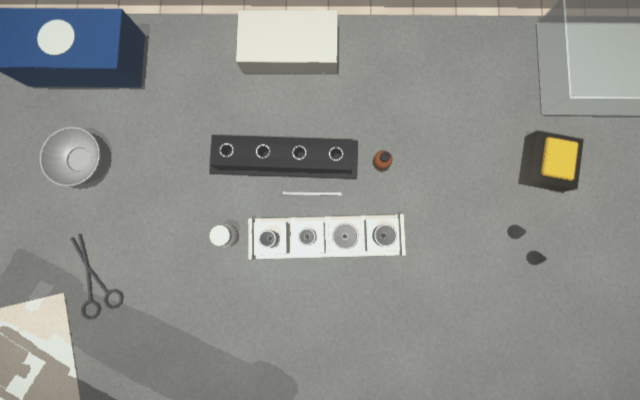

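View pics/side0.png

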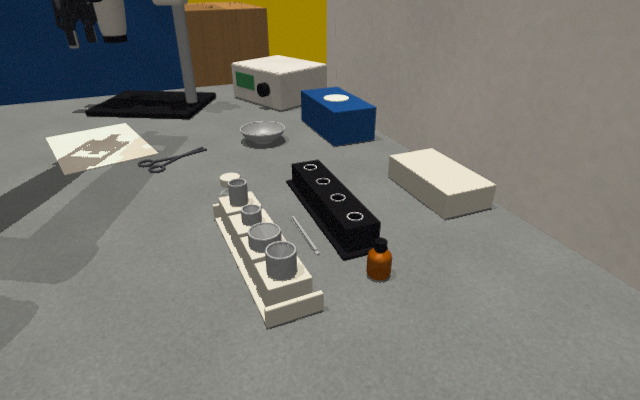

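```bash
cat > h.py <<'E'
import cv2,numpy as np
def ray(d,u,v,z):
    K,R,t=d["camera_matrix"],d["R"],d["t"]
    c=-R.T@t; r=R.T@np.linalg.inv(K)@np.array([u,v,1.]); return c+r*(z-c[2])/r[2]
def proj(d,X):
    p=d["camera_matrix"]@(d["R"]@np.asarray(X,float)+d["t"]); return p[:2]/p[2]
E
python3 - <<'E'
from h import *
d=np.load("top0.npz");i=d["img"][:,:,::-1]
c=cv2.resize(i[125:270,200:415],None,fx=3.7,fy=3.7,interpolation=cv2.INTER_CUBIC);cv2.imwrite("pics/topz.png",c)
d2=np.load("side0.npz");j=d2["img"][:,:,::-1]
cv2.imwrite("pics/sidez.png",cv2.resize(j[145:325,200:410],None,fx=3.3,fy=3.3,interpolation=cv2.INTER_CUBIC))
g=cv2.cvtColor(i,cv2.COLOR_BGR2GRAY)
# ring in black rack: bright pixels within bar
for name,dd,g,box in(("top",d,g,(140,165,212,352)),("side",d2,cv2.cvtColor(j,cv2.COLOR_BGR2GRAY),(158,225,295,372))):
    r0,r1,c0,c1=box
    m=np.zeros_like(g);m[r0:r1,c0:c1]=(g[r0:r1,c0:c1]>95)*255
    m=cv2.dilate(m,np.ones((3,3)))
    for k in cv2.findContours(m,cv2.RETR_EXTERNAL,cv2.CHAIN_APPROX_NONE)[0]:
        if len(k)<15: continue
        (u,v),ax,a=cv2.fitEllipse(k);print(name,round(u,1),round(v,1),np.round(ax,1),ray(dd,u,v,.048).round(4))
E
```

```text
top 335.5 153.6 [16.6 17.4] [ 0.6331 -0.0474  0.048 ]
top 298.8 152.3 [16.8 17.4] [0.6348 0.0227 0.048 ]
top 262.4 150.9 [16.4 17.5] [0.6368 0.0926 0.048 ]
top 226.1 149.6 [16.2 17.1] [0.6383 0.1624 0.048 ]
side 354.7 215.9 [10.5 19.2] [ 0.6312 -0.0526  0.048 ]
side 302.1 214.4 [19.1 36.1] [ 0.5545 -0.0154  0.048 ]
side 337.6 196.9 [ 9.7 17.5] [0.6331 0.0171 0.048 ]
side 322.7 180.7 [ 8.4 16.1] [0.6341 0.0864 0.048 ]
side 342.8 177.4 [51.3 83.6] [0.6754 0.0849 0.048 ]
```

View pics/topz.png

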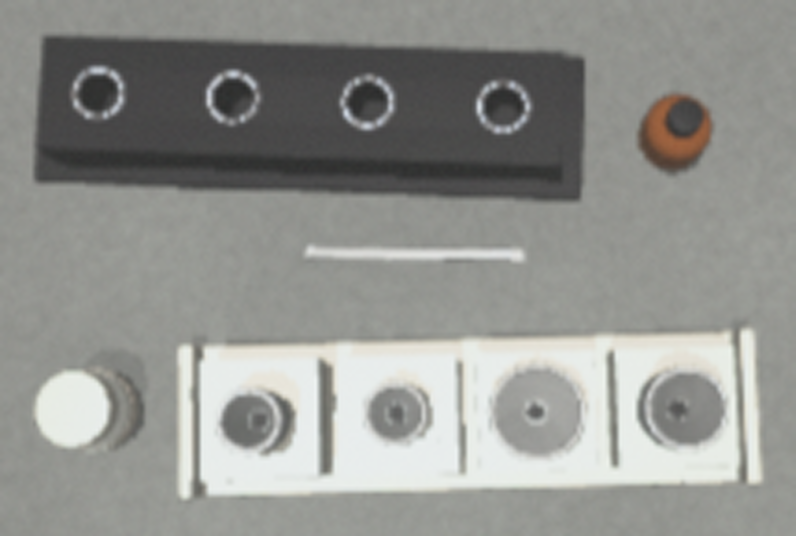

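View pics/sidez.png

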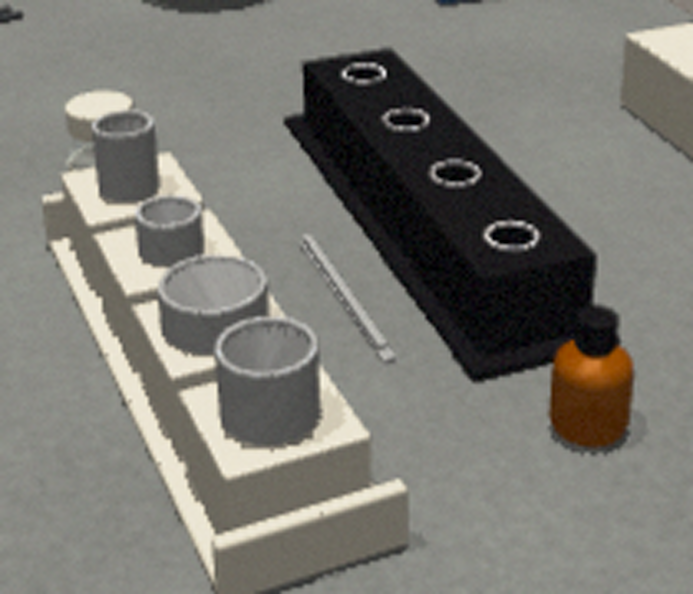

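```bash
python3 - <<'E'
from h import *
from scipy.spatial.transform import Rotation as Ro
d=np.load("top0.npz");d2=np.load("side0.npz")
o=lambda a:(200+(a[0]+.5)/3.7-.5,125+(a[1]+.5)/3.7-.5)
for t,r,h in(((258,421),(250,420),.038),((397,413),(396.5,413),.022),((536,411),(537,411),.022),((678,409),(686,408),.034)):
    print("tip",ray(d,*o(t),.018).round(4),"rim",ray(d,*o(r),.048+h).round(4))
o2=lambda a:(200+(a[0]+.5)/3.3-.5,145+(a[1]+.5)/3.3-.5)
for r,h in(((124.5,124),.038),((169,212),.022),((214,287),.022),((267,347),.034)):
    print("side rim",ray(d2,*o2(r),.048+h).round(4))
# side ring, 4 by eye
for r in((363.5,73),(405.5,119.5),(455.5,173),(511.5,235)): print("side ring",ray(d2,*o2(r),.048).round(4))
R=Ro.from_quat([0.12781084,0.69560627,-0.12942199,0.69501529]).as_matrix();print(R.round(3))
E
```

```text
tip [0.4705 0.0786 0.018 ] rim [0.4711 0.0717 0.086 ]
tip [0.4758 0.0056 0.018 ] rim [0.4755 0.0031 0.07  ]
tip [ 0.4779 -0.0672  0.018 ] rim [ 0.4775 -0.0652  0.07  ]
tip [ 0.4801 -0.1415  0.018 ] rim [ 0.4799 -0.1354  0.082 ]
side rim [0.4699 0.0643 0.086 ]
side rim [ 0.4739 -0.0041  0.07  ]
side rim [ 0.4754 -0.0751  0.07  ]
side rim [ 0.478  -0.1425  0.082 ]
side ring [0.6352 0.1553 0.048 ]
side ring [0.6336 0.0859 0.048 ]
side ring [0.6329 0.0163 0.048 ]
side ring [ 0.6312 -0.0524  0.048 ]
[[-0.001  0.358  0.934]
 [-0.002  0.934 -0.358]
 [-1.    -0.002 -0.   ]]
```

```bash
cat > g.py <<'E'
import sys
from h import *
from plant import ctrl
from scipy.spatial.transform import Rotation as Ro
def plan(x,y,z,n=1):
    s=ctrl.get_state();p=s["eef_pos"];R=Ro.from_quat(s["tcp_rot"])
    T=Ro.from_matrix(np.array([[0,1,0],[0,0,-1],[-1,0,0.]]))
    w=(R.inv()*T).as_rotvec()
    print("t",round(s["time"],2),"pos",p.round(4),"F",s["contact_force"].round(1),"op",round(s["opening"],3))
    dl=np.array([x,y,z])-p
    print("tool shift units",(R.inv().apply(dl)/.05).round(3),"turn deg",np.degrees(w).round(2))
    if n>1:
        for k in range(n):
            Rk=R*Ro.from_rotvec(w*k/n); print((Rk.inv().apply(dl/n)/.05).round(2),np.degrees(w/n).round(1))
if __name__=="__main__": plan(*map(float,sys.argv[1:4]),int(sys.argv[4]) if len(sys.argv)>4 else 1)
E
python3 g.py .4705 .068 .17 15
```

```text
t 0.1 pos [0.2411 0.6299 0.2411] F [ 0.   0.4 -0.6] op 1.0
tool shift units [ 1.437 -8.849  8.304] turn deg [6.904e+01 6.000e-02 1.200e-01]
[ 0.1  -0.59  0.55] [4.6 0.  0. ]
[ 0.1  -0.54  0.6 ] [4.6 0.  0. ]
[ 0.1  -0.49  0.64] [4.6 0.  0. ]
[ 0.1  -0.44  0.68] [4.6 0.  0. ]
[ 0.1  -0.38  0.71] [4.6 0.  0. ]
[ 0.1  -0.33  0.74] [4.6 0.  0. ]
[ 0.1  -0.27  0.76] [4.6 0.  0. ]
[ 0.1  -0.2   0.78] [4.6 0.  0. ]
[ 0.1  -0.14  0.8 ] [4.6 0.  0. ]
[ 0.09 -0.08  0.81] [4.6 0.  0. ]
[ 0.09 -0.01  0.81] [4.6 0.  0. ]
[0.09 0.05 0.81] [4.6 0.  0. ]
[0.09 0.12 0.8 ] [4.6 0.  0. ]
[0.09 0.18 0.79] [4.6 0.  0. ]
[0.09 0.24 0.77] [4.6 0.  0. ]
```

>>> drive_tool:
  series:
    - [[0.1, -0.59, 0.55], [4.6, 0, 0]]
    - [[0.1, -0.54, 0.6], [4.6, 0, 0]]
    - [[0.1, -0.49, 0.64], [4.6, 0, 0]]
    - [[0.1, -0.44, 0.68], [4.6, 0, 0]]
    - [[0.1, -0.38, 0.71], [4.6, 0, 0]]
  grip: 1
  newtons: 30

```text
time: 0.6
eef_pos: [0.3162, 0.4398, 0.2123]
tcp_rot: [0.266, 0.655, -0.269, 0.654]
contact_force: [-0.2, -0.1, -0.0]
opening: 0.999
```

>>> drive_tool:
  series:
    - [[0.1, -0.33, 0.74], [4.6, 0, 0]]
    - [[0.1, -0.27, 0.76], [4.6, 0, 0]]
    - [[0.1, -0.2, 0.78], [4.6, 0, 0]]
    - [[0.1, -0.14, 0.8], [4.6, 0, 0]]
    - [[0.1, -0.08, 0.8], [4.6, 0, 0]]

```text
time: 1.1
eef_pos: [0.3895, 0.2431, 0.1846]
tcp_rot: [0.394, 0.586, -0.399, 0.585]
contact_force: [0.6, -0.4, 0.8]
opening: 1.002
```

```bash
python3 g.py .4705 .068 .17 6
```

```text
t 1.1 pos [0.3895 0.2431 0.1846] F [ 0.6 -0.4  0.8] op 1.002
tool shift units [0.302 0.209 3.852] turn deg [21.74  0.23  0.35]
[0.05 0.03 0.64] [3.6 0.  0.1]
[0.05 0.08 0.64] [3.6 0.  0.1]
[0.05 0.12 0.63] [3.6 0.  0.1]
[0.05 0.16 0.62] [3.6 0.  0.1]
[0.05 0.19 0.61] [3.6 0.  0.1]
[0.05 0.23 0.6 ] [3.6 0.  0.1]
```

Tracking is good.

>>> drive_tool:
  series:
    - [[0.05, 0.03, 0.64], [3.6, 0, 0.1]]
    - [[0.05, 0.08, 0.64], [3.6, 0, 0.1]]
    - [[0.05, 0.12, 0.63], [3.6, 0, 0.1]]
    - [[0.05, 0.16, 0.62], [3.6, 0, 0.1]]
    - [[0.05, 0.2, 0.6], [3.6, 0, 0.1]]

```text
time: 1.6
eef_pos: [0.4564, 0.09, 0.1698]
tcp_rot: [0.487, 0.511, -0.488, 0.513]
contact_force: [-0.1, 0.3, 0.0]
opening: 0.997
```

```bash
python3 g.py .4705 .068 .14 
```

```text
t 1.6 pos [0.4564 0.09   0.1698] F [-0.1  0.3  0. ] op 0.997
tool shift units [0.598 0.261 0.45 ] turn deg [ 2.83  0.21 -0.01]
```

>>> drive_tool:
  series:
    - [[0.15, 0.2, 0.3], [2.8, 0.2, 0]]
    - [[0.3, 0.08, 0.17], [0, 0, 0]]
    - [[0.1, 0, 0], [0, 0, 0]]
    - [[0, 0, 0], [0, 0, 0]]

```text
time: 2.0
eef_pos: [0.4719, 0.0623, 0.1406]
tcp_rot: [-0.502, -0.498, 0.503, -0.497]
contact_force: [0.3, 0.2, -0.1]
opening: 1.002
```

```bash
python3 g.py .4705 .068 .064; python3 - <<'E'
from h import *
from plant import ctrl
for n in("side","top"):
    d=ctrl.read_camera(n);np.savez(f"{n}1.npz",**d);i=d["img"][:,:,::-1]
    c=i[130:330,190:420] if n=="side" else i[120:280,190:430]
    cv2.imwrite(f"pics/{n}1.png",cv2.resize(c,None,fx=3,fy=3,interpolation=cv2.INTER_CUBIC))
    print(n,proj(d,ctrl.get_state()["eef_pos"]))
E
```

```text
t 2.0 pos [0.4719 0.0623 0.1406] F [ 0.3  0.2 -0.1] op 1.002
tool shift units [ 1.531 -0.027 -0.115] turn deg [-0.54  0.02  0.08]
side [235.67222585 151.775824  ]
top [267.26769105 237.48537469]
```

View pics/side1.png

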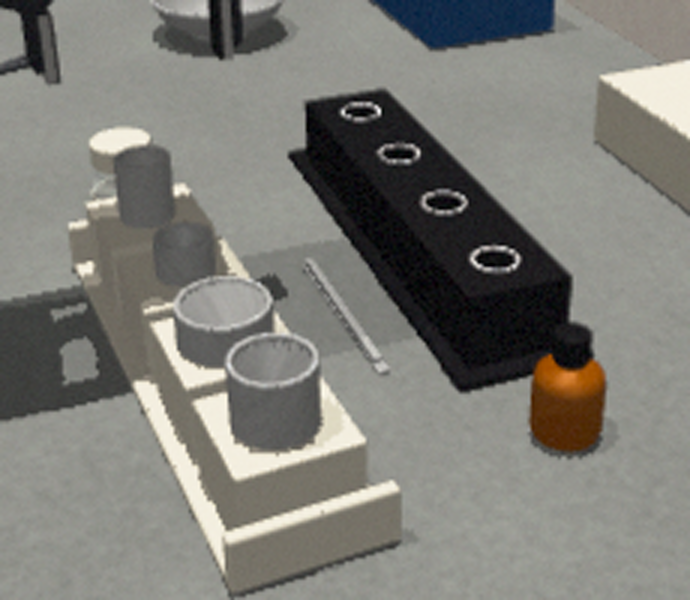

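View pics/top1.png

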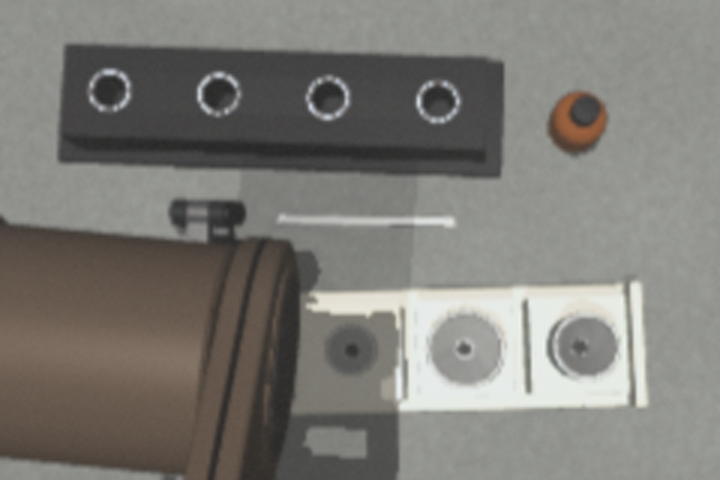

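>>> drive_tool:
  series:
    - [[0.3, 0, -0.07], [-0.5, 0, 0]]
    - [[0.5, -0.03, 0], [0, 0, 0]]
    - [[0.5, 0, 0], [0, 0, 0]]
    - [[0.22, 0, 0], [0, 0, 0]]
    - [[0, 0, 0], [0, 0, 0]]

```text
time: 2.6
eef_pos: [0.4734, 0.0697, 0.0682]
tcp_rot: [0.501, 0.499, -0.496, 0.504]
contact_force: [0.9, -0.4, 0.0]
opening: 1.0
```

```bash
python3 g.py .4705 .066 .063
```

```text
t 2.6 pos [0.4734 0.0697 0.0682] F [ 0.9 -0.4  0. ] op 1.0
tool shift units [ 0.104 -0.059  0.073] turn deg [ 0.4   0.04 -0.57]
```

>>> drive_tool:
  series:
    - [[0.08, -0.05, 0.06], [0.3, 0, -0.5]]
    - [[0, 0, 0], [0, 0, 0]]

```text
time: 2.8
eef_pos: [0.4718, 0.067, 0.0658]
tcp_rot: [0.5, 0.5, -0.499, 0.502]
contact_force: [-0.4, 0.4, -0.5]
opening: 1.0
```

>>> drive_tool:
  series:
    - [[0, 0, 0], [0, 0, 0]]
    - [[0, 0, 0], [0, 0, 0]]
    - [[0, 0, 0], [0, 0, 0]]
    - [[0, 0, 0], [0, 0, 0]]
    - [[0, 0, 0], [0, 0, 0]]
  grip: -1
  newtons: 30

```text
time: 3.3
eef_pos: [0.4741, 0.0667, 0.069]
tcp_rot: [0.501, 0.498, -0.497, 0.503]
contact_force: [-0.2, -0.1, -1.5]
opening: 0.354
```

```bash
python3 g.py .4705 .066 .063
```

```text
t 3.3 pos [0.4741 0.0667 0.069 ] F [-0.2 -0.1 -1.5] op 0.354
tool shift units [ 0.12  -0.074  0.014] turn deg [ 0.13  0.07 -0.52]
```

>>> drive_tool:
  series:
    - [[0, 0, 0], [0, 0, 0]]
    - [[0, 0, 0], [0, 0, 0]]
    - [[0, 0, 0], [0, 0, 0]]

```text
time: 3.6
eef_pos: [0.4739, 0.0667, 0.0688]
tcp_rot: [0.501, 0.498, -0.498, 0.503]
contact_force: [-0.5, 0.1, -1.0]
opening: 0.351
```

```bash
python3 g.py .4705 .066 .16;python3 - <<'E'
from h import *
from plant import ctrl
for n in("side",):
    d=ctrl.read_camera(n);i=d["img"][:,:,::-1]
    c=i[130:330,190:420] if n=="side" else i[120:280,190:430]
    cv2.imwrite(f"pics/{n}2.png",cv2.resize(c,None,fx=3,fy=3,interpolation=cv2.INTER_CUBIC))
E
```

```text
t 3.6 pos [0.4739 0.0667 0.0688] F [-0.5  0.1 -1. ] op 0.351
tool shift units [-1.825 -0.052  0.017] turn deg [ 0.13  0.07 -0.5 ]
```

View pics/side2.png

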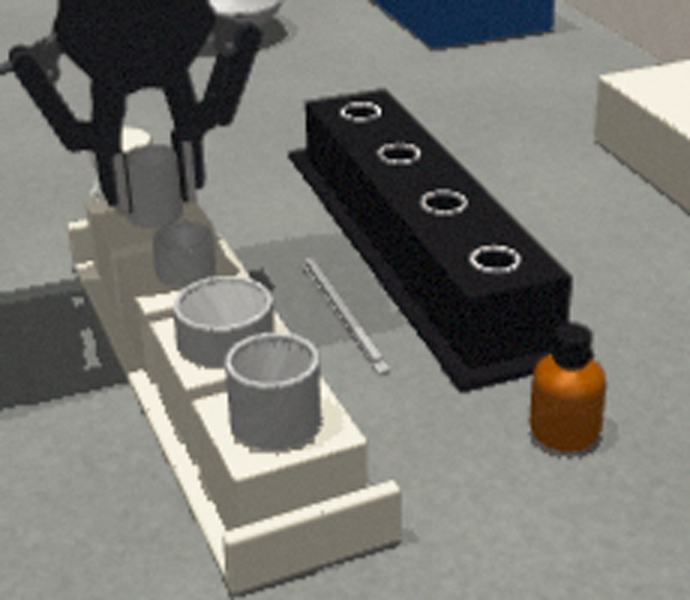

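>>> drive_tool:
  series:
    - [[-0.2, 0, 0], [0, 0, 0]]
    - [[-0.45, 0, 0], [0, 0, 0]]
    - [[-0.5, 0, 0], [0, 0, 0]]
    - [[-0.5, 0, 0], [0, 0, 0]]
    - [[-0.2, 0, 0], [0, 0, 0]]
  newtons: 40

```text
time: 4.15
eef_pos: [0.4713, 0.0669, 0.164]
tcp_rot: [0.5, 0.5, -0.499, 0.502]
contact_force: [-0.3, -0.9, -1.0]
opening: 0.351
```

```bash
python3 g.py .632 -.05 .165 8;python3 - <<'E'
from h import *
from plant import ctrl
for n in("side",):
    d=ctrl.read_camera(n);i=d["img"][:,:,::-1]
    c=i[100:300,190:420]
    cv2.imwrite(f"pics/{n}3.png",cv2.resize(c,None,fx=3,fy=3,interpolation=cv2.INTER_CUBIC))
E
```

```text
t 4.15 pos [0.4713 0.0669 0.164 ] F [-0.3 -0.9 -1. ] op 0.351
tool shift units [-0.008  3.209  2.345] turn deg [ 0.13  0.05 -0.17]
[-0.    0.4   0.29] [ 0.  0. -0.]
[-0.    0.4   0.29] [ 0.  0. -0.]
[-0.    0.4   0.29] [ 0.  0. -0.]
[-0.    0.4   0.29] [ 0.  0. -0.]
[-0.    0.4   0.29] [ 0.  0. -0.]
[-0.    0.4   0.29] [ 0.  0. -0.]
[-0.    0.4   0.29] [ 0.  0. -0.]
[-0.    0.4   0.29] [ 0.  0. -0.]
```

View pics/side3.png

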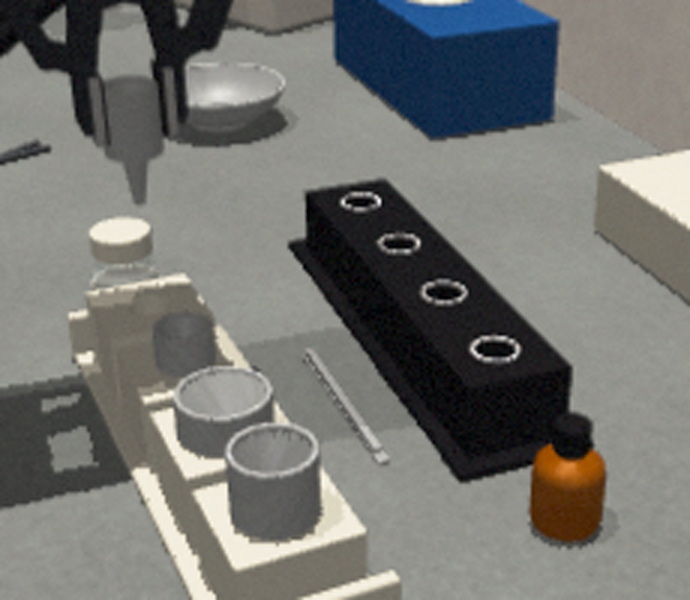

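```bash
python3 - <<'E'
from h import *
d=np.load("side0.npz")
print(proj(d,[.4713,.0669,.113]), ray(d,190+139.5/3-.5,100+203.5/3-.5,.113))
E
```

```text
[236.33625249 166.66892832] [0.47019193 0.06448474 0.113     ]
```

>>> drive_tool:
  series:
    - [[0, 0.3, 0.22], [0, 0, 0]]
    - [[0, 0.5, 0.38], [0, 0, 0]]
    - [[0, 0.6, 0.43], [0, 0, 0]]
    - [[0, 0.6, 0.43], [0, 0, 0]]
    - [[0, 0.6, 0.43], [0, 0, 0]]

```text
time: 4.7
eef_pos: [0.6013, -0.0267, 0.1618]
tcp_rot: [0.498, 0.502, -0.498, 0.501]
contact_force: [0.3, 0.9, 0.4]
opening: 0.352
```

```bash
python3 g.py .632 -.05 .164
```

```text
t 4.7 pos [ 0.6013 -0.0267  0.1618] F [0.3 0.9 0.4] op 0.352
tool shift units [-0.044  0.611  0.47 ] turn deg [ 0.42 -0.06  0.05]
```

>>> drive_tool:
  series:
    - [[0, 0.3, 0.26], [0.4, 0, 0]]
    - [[0, 0.18, 0.15], [0, 0, 0]]
    - [[0, 0.05, 0.03], [0, 0, 0]]
    - [[0, 0, 0], [0, 0, 0]]

```text
time: 5.1
eef_pos: [0.6295, -0.0519, 0.157]
tcp_rot: [-0.5, -0.501, 0.502, -0.497]
contact_force: [-0.0, 1.5, -0.1]
opening: 0.349
```

```bash
python3 g.py .632 -.05 .069;python3 - <<'E'
from h import *
from plant import ctrl
for n in("side",):
    d=ctrl.read_camera(n);i=d["img"][:,:,::-1]
    c=i[100:300,190:420]
    cv2.imwrite(f"pics/{n}4.png",cv2.resize(c,None,fx=3,fy=3,interpolation=cv2.INTER_CUBIC))
E
```

```text
t 5.1 pos [ 0.6295 -0.0519  0.157 ] F [-0.   1.5 -0.1] op 0.349
tool shift units [ 1.759  0.062 -0.035] turn deg [-0.17 -0.12  0.37]
```

View pics/side4.png

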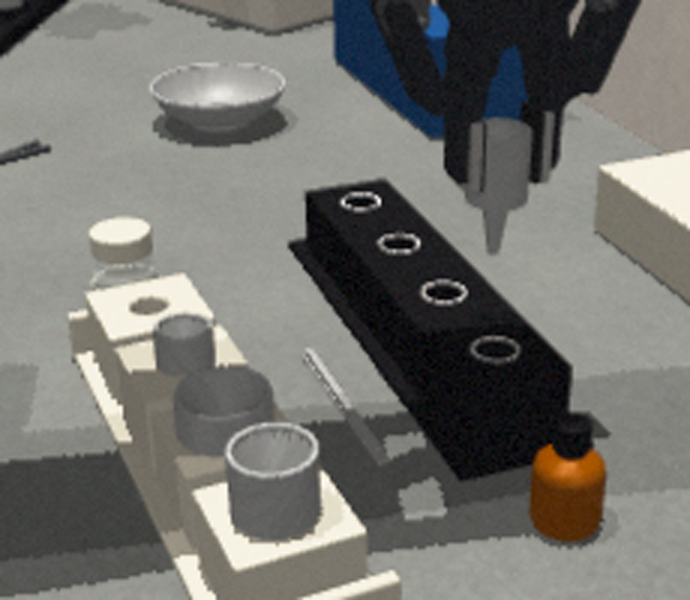

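>>> drive_tool:
  series:
    - [[0.3, 0.05, -0.03], [0, 0, 0.3]]
    - [[0.4, 0, 0], [0, 0, 0]]
    - [[0.35, 0, 0], [0, 0, 0]]
    - [[0.2, 0, 0], [0, 0, 0]]
    - [[0, 0, 0], [0, 0, 0]]

```text
time: 5.65
eef_pos: [0.6292, -0.0461, 0.0942]
tcp_rot: [0.5, 0.501, -0.499, 0.5]
contact_force: [1.3, -1.0, -1.1]
opening: 0.354
```

```bash
python3 g.py .632 -.05 .069;python3 - <<'E'
from h import *
from plant import ctrl
for n in("side",):
    d=ctrl.read_camera(n);i=d["img"][:,:,::-1]
    c=i[100:300,190:420]
    cv2.imwrite(f"pics/{n}5.png",cv2.resize(c,None,fx=3,fy=3,interpolation=cv2.INTER_CUBIC))
E
```

```text
t 5.65 pos [ 0.6292 -0.0461  0.0942] F [ 1.3 -1.  -1.1] op 0.354
tool shift units [0.504 0.056 0.079] turn deg [ 0.14 -0.08 -0.05]
```

View pics/side5.png

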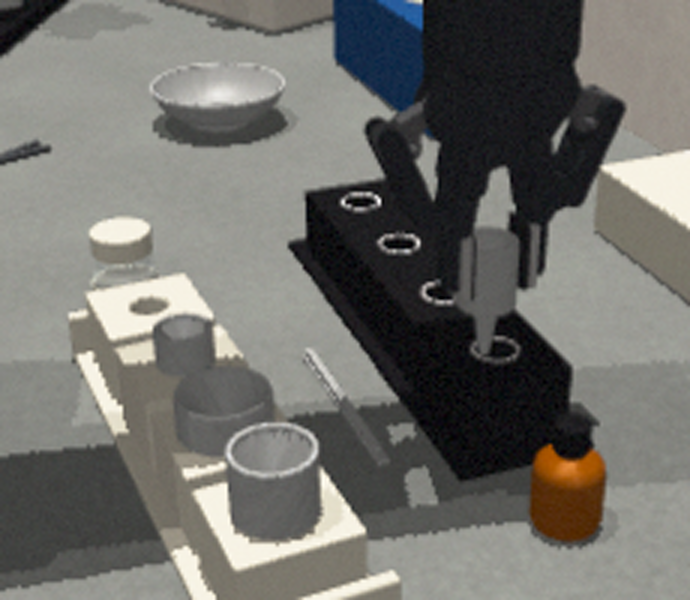

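>>> drive_tool:
  series:
    - [[0, 0.07, 0.08], [0, 0, 0]]
    - [[0.15, 0, 0], [0, 0, 0]]
    - [[0.15, 0, 0], [0, 0, 0]]

```text
time: 6.0
eef_pos: [0.6352, -0.0502, 0.0834]
tcp_rot: [0.501, 0.499, -0.497, 0.502]
contact_force: [-1.4, -0.7, -1.3]
opening: 0.352
```

```bash
python3 g.py .632 -.05 .069
```

```text
t 6.0 pos [ 0.6352 -0.0502  0.0834] F [-1.4 -0.7 -1.3] op 0.352
tool shift units [ 0.287 -0.066 -0.004] turn deg [ 0.14 -0.05 -0.4 ]
```

>>> drive_tool:
  series:
    - [[0.12, -0.06, 0], [0, 0, -0.3]]
    - [[0.1, 0, 0], [0, 0, 0]]
    - [[0.05, 0, 0], [0, 0, 0]]

```text
time: 6.3
eef_pos: [0.6316, -0.0501, 0.0688]
tcp_rot: [0.5, 0.501, -0.499, 0.5]
contact_force: [-5.7, 0.8, 14.2]
opening: 0.349
```

```bash
python3 g.py .632 -.05 .069
```

```text
t 6.3 pos [ 0.6316 -0.0501  0.0688] F [-5.7  0.8 14.2] op 0.349
tool shift units [-0.005  0.007 -0.003] turn deg [ 0.13 -0.09  0.03]
```

>>> drive_tool:
  series:
    - [[-0.01, 0, 0], [0, 0, 0]]
    - [[0, 0, 0], [0, 0, 0]]
    - [[0, 0, 0], [0, 0, 0]]
    - [[0, 0, 0], [0, 0, 0]]
    - [[0, 0, 0], [0, 0, 0]]
  grip: 1

```text
time: 6.8
eef_pos: [0.6319, -0.0501, 0.0692]
tcp_rot: [0.5, 0.501, -0.499, 0.5]
contact_force: [0.6, -0.4, 0.0]
opening: 1.0
```

```bash
python3 g.py .632 -.05 .16
```

```text
t 6.8 pos [ 0.6319 -0.0501  0.0692] F [ 0.6 -0.4  0. ] op 1.0
tool shift units [-1.817  0.002 -0.005] turn deg [ 0.13 -0.09 -0.  ]
```

>>> drive_tool:
  series:
    - [[-0.4, 0, 0], [0, 0, 0]]
    - [[-0.7, 0, 0], [0, 0, 0]]
    - [[-0.5, 0, 0], [0, 0, 0]]
    - [[-0.1, -0.4, -0.13], [0, 0, 0]]
    - [[0, -0.7, -0.2], [0, 0, 0]]

```text
time: 7.3
eef_pos: [0.5782, -0.0349, 0.1571]
tcp_rot: [0.5, 0.5, -0.499, 0.5]
contact_force: [0.4, -0.2, 0.1]
opening: 0.997
```

```bash
python3 g.py .4745 -.001 .14;python3 - <<'E'
from h import *
from plant import ctrl
for n in("side",):
    d=ctrl.read_camera(n);i=d["img"][:,:,::-1]
    c=i[100:300,190:420]
    cv2.imwrite(f"pics/{n}6.png",cv2.resize(c,None,fx=3,fy=3,interpolation=cv2.INTER_CUBIC))
E
```

```text
t 7.3 pos [ 0.5782 -0.0349  0.1571] F [ 0.4 -0.2  0.1] op 0.997
tool shift units [ 0.34  -2.073 -0.679] turn deg [ 0.06 -0.07 -0.07]
```

View pics/side6.png

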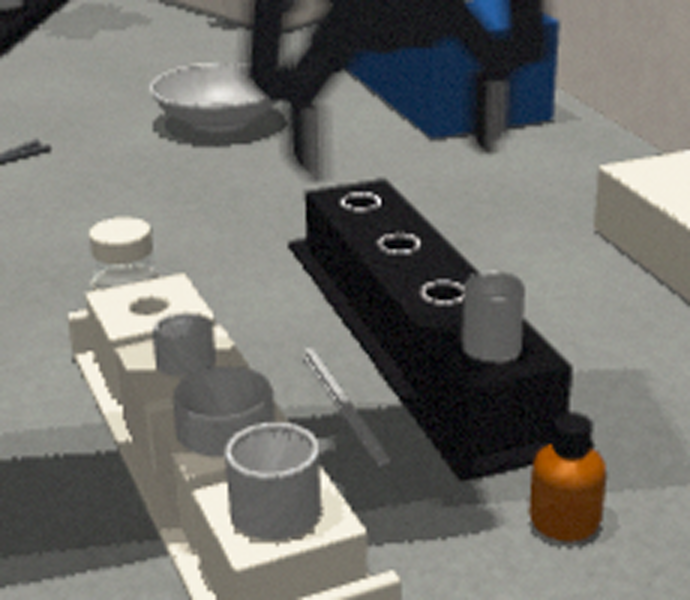

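Tall stands upright in the rightmost black hole (crop 493,320). Next slim.

>>> drive_tool:
  series:
    - [[0, -0.75, -0.25], [0, 0, 0]]
    - [[0.1, -0.7, -0.24], [0, 0, 0]]
    - [[0.1, -0.4, -0.13], [0, 0, 0]]
    - [[0, -0.2, -0.06], [0, 0, 0]]
    - [[0, 0, 0], [0, 0, 0]]

```text
time: 7.85
eef_pos: [0.4634, 0.0031, 0.1435]
tcp_rot: [0.498, 0.504, -0.501, 0.497]
contact_force: [0.5, 0.6, -0.0]
opening: 0.999
```

```bash
python3 g.py .4745 -.001 .062
```

```text
t 7.85 pos [0.4634 0.0031 0.1435] F [ 0.5  0.6 -0. ] op 0.999
tool shift units [1.628 0.239 0.09 ] turn deg [ 0.14 -0.24  0.62]
```

>>> drive_tool:
  series:
    - [[0.3, 0.2, 0.07], [0, -0.2, 0.6]]
    - [[0.5, 0.02, 0], [0, 0, 0]]
    - [[0.4, 0, 0], [0, 0, 0]]
    - [[0.15, 0, 0], [0, 0, 0]]
    - [[0, 0, 0], [0, 0, 0]]

```text
time: 8.35
eef_pos: [0.4831, -0.003, 0.0785]
tcp_rot: [0.502, 0.497, -0.497, 0.504]
contact_force: [-0.5, -0.9, -0.0]
opening: 0.996
```

```bash
python3 g.py .4745 -.001 .062
```

```text
t 8.35 pos [ 0.4831 -0.003   0.0785] F [-0.5 -0.9 -0. ] op 0.996
tool shift units [ 0.328 -0.176 -0.041] turn deg [ 0.09  0.13 -0.73]
```

>>> drive_tool:
  series:
    - [[0.12, -0.12, -0.03], [0, 0.1, -0.6]]
    - [[0.1, -0.03, 0], [0, 0, 0]]
    - [[0.06, 0, 0], [0, 0, 0]]
    - [[0, 0, 0], [0, 0, 0]]

```text
time: 8.75
eef_pos: [0.4778, -0.0021, 0.0661]
tcp_rot: [0.501, 0.498, -0.498, 0.502]
contact_force: [0.5, 0.0, 0.0]
opening: 1.002
```

```bash
python3 g.py .4745 -.001 .062
```

```text
t 8.75 pos [ 0.4778 -0.0021  0.0661] F [0.5 0.  0. ] op 1.002
tool shift units [ 0.081 -0.066 -0.023] turn deg [ 0.08  0.09 -0.36]
```

>>> drive_tool:
  series:
    - [[0.08, -0.06, -0.02], [0, 0, -0.3]]
    - [[0.02, -0.02, 0], [0, 0, 0]]

```text
time: 8.95
eef_pos: [0.4742, -0.0012, 0.0615]
tcp_rot: [0.5, 0.499, -0.5, 0.501]
contact_force: [0.3, -0.2, -1.1]
opening: 1.003
```

>>> drive_tool:
  series:
    - [[0, 0, 0], [0, 0, 0]]
    - [[0, 0, 0], [0, 0, 0]]
    - [[0, 0, 0], [0, 0, 0]]
    - [[0, 0, 0], [0, 0, 0]]
    - [[0, 0, 0], [0, 0, 0]]
  grip: -1
  newtons: 40

```text
time: 9.45
eef_pos: [0.4746, -0.0012, 0.0622]
tcp_rot: [0.5, 0.499, -0.499, 0.502]
contact_force: [-0.0, 0.5, -0.1]
opening: 0.347
```

```bash
python3 g.py .4745 -.001 .062;python3 - <<'E'
from h import *
from plant import ctrl
for n in("side",):
    d=ctrl.read_camera(n);i=d["img"][:,:,::-1]
    c=i[100:300,190:420]
    cv2.imwrite(f"pics/{n}7.png",cv2.resize(c,None,fx=3,fy=3,interpolation=cv2.INTER_CUBIC))
E
```

```text
t 9.45 pos [ 0.4746 -0.0012  0.0622] F [-0.   0.5 -0.1] op 0.347
tool shift units [ 0.004 -0.003 -0.004] turn deg [ 0.09  0.13 -0.23]
```

View pics/side7.png

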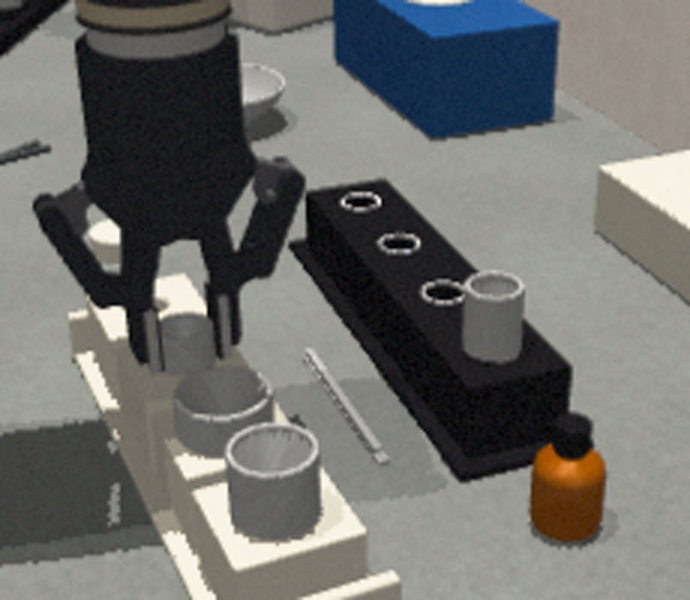

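>>> drive_tool:
  series:
    - [[-0.2, 0, 0], [0, 0, 0]]
    - [[-0.5, 0, 0], [0, 0, 0]]
    - [[-0.6, 0, 0], [0, 0, 0]]
    - [[-0.5, 0, 0], [0, 0, 0]]
    - [[-0.2, 0, 0], [0, 0, 0]]

```text
time: 10.0
eef_pos: [0.472, -0.0005, 0.1648]
tcp_rot: [0.499, 0.501, -0.501, 0.5]
contact_force: [0.9, 0.1, -0.2]
opening: 0.35
```

```bash
python3 g.py .634 .0197 .16
```

```text
t 10.0 pos [ 0.472  -0.0005  0.1648] F [ 0.9  0.1 -0.2] op 0.35
tool shift units [ 0.087  3.241 -0.4  ] turn deg [0.08 0.04 0.16]
```

>>> drive_tool:
  series:
    - [[0, 0.35, -0.05], [0, 0, 0]]
    - [[0, 0.7, -0.08], [0, 0, 0]]
    - [[0, 0.8, -0.1], [0, 0, 0]]
    - [[0, 0.7, -0.09], [0, 0, 0]]
    - [[0, 0.4, -0.05], [0, 0, 0]]

```text
time: 10.5
eef_pos: [0.6225, 0.0187, 0.1667]
tcp_rot: [0.499, 0.5, -0.5, 0.501]
contact_force: [-0.1, 1.1, -0.6]
opening: 0.348
```

>>> drive_tool:
  series:
    - [[0, 0.1, 0], [0, 0, 0]]
    - [[0, 0, 0], [0, 0, 0]]

```text
time: 10.7
eef_pos: [0.6288, 0.019, 0.1653]
tcp_rot: [-0.499, -0.5, 0.501, -0.5]
contact_force: [-0.7, 0.8, -0.6]
opening: 0.352
```

```bash
python3 g.py .634 .0197 .0622
```

```text
t 10.7 pos [0.6288 0.019  0.1653] F [-0.7  0.8 -0.6] op 0.352
tool shift units [ 2.062  0.107 -0.018] turn deg [0.06 0.09 0.1 ]
```

Tip surface height is at TCP ≈ 0.092. Descend to ≈ 0.098 first.

>>> drive_tool:
  series:
    - [[0.3, 0.1, 0], [0, 0, 0]]
    - [[0.5, 0, 0], [0, 0, 0]]
    - [[0.4, 0, 0], [0, 0, 0]]
    - [[0.15, 0, 0], [0, 0, 0]]
    - [[0, 0, 0], [0, 0, 0]]

```text
time: 11.2
eef_pos: [0.629, 0.0185, 0.0921]
tcp_rot: [-0.498, -0.501, 0.502, -0.499]
contact_force: [0.0, -0.3, -1.0]
opening: 0.349
```

```bash
python3 g.py .634 .0197 .0622;python3 - <<'E'
from h import *
from plant import ctrl
for n in("side",):
    d=ctrl.read_camera(n);i=d["img"][:,:,::-1]
    c=i[100:300,190:420]
    cv2.imwrite(f"pics/{n}8.png",cv2.resize(c,None,fx=3,fy=3,interpolation=cv2.INTER_CUBIC))
E
```

```text
t 11.2 pos [0.629  0.0185 0.0921] F [ 0.  -0.3 -1. ] op 0.349
tool shift units [ 0.597  0.103 -0.025] turn deg [0.01 0.08 0.38]
```

View pics/side8.png

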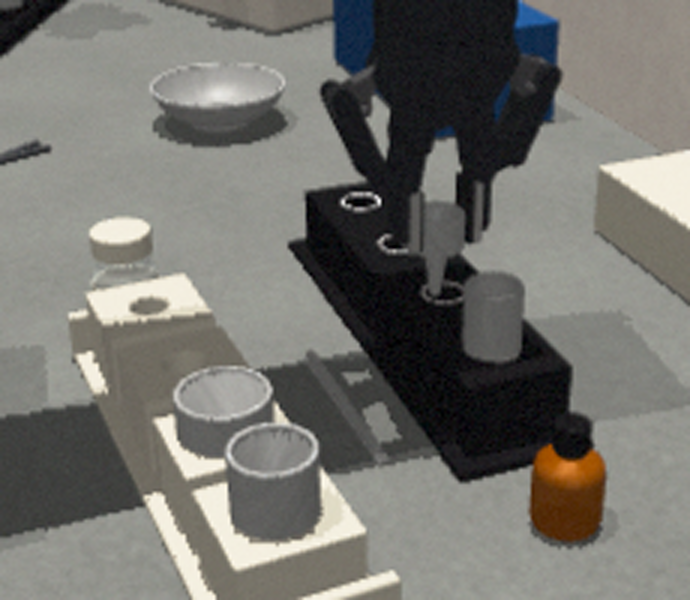

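>>> drive_tool:
  series:
    - [[0, 0.1, -0.02], [0, 0, 0.3]]
    - [[0.15, 0, 0], [0, 0, 0]]
    - [[0.18, 0, 0], [0, 0, 0]]

```text
time: 11.55
eef_pos: [0.6372, 0.0192, 0.0796]
tcp_rot: [0.501, 0.498, -0.499, 0.502]
contact_force: [-1.0, -0.0, -0.2]
opening: 0.348
```

```bash
python3 g.py .634 .0197 .0622
```

```text
t 11.55 pos [0.6372 0.0192 0.0796] F [-1.  -0.  -0.2] op 0.348
tool shift units [ 0.347 -0.066 -0.011] turn deg [ 0.01  0.14 -0.42]
```

>>> drive_tool:
  series:
    - [[0.12, -0.06, -0.01], [0, 0, -0.3]]
    - [[0.12, 0, 0], [0, 0, 0]]
    - [[0.05, 0, 0], [0, 0, 0]]
    - [[0, 0, 0], [0, 0, 0]]

```text
time: 11.95
eef_pos: [0.6332, 0.0198, 0.0624]
tcp_rot: [-0.499, -0.5, 0.501, -0.5]
contact_force: [0.0, 0.2, -0.1]
opening: 0.347
```

```bash
python3 g.py .634 .0197 .0622
```

```text
t 11.95 pos [0.6332 0.0198 0.0624] F [ 0.   0.2 -0.1] op 0.347
tool shift units [0.003 0.015 0.003] turn deg [0.01 0.12 0.02]
```

>>> drive_tool:
  series:
    - [[0.02, 0, 0], [0, 0, 0]]
    - [[0.02, 0, 0], [0, 0, 0]]

```text
time: 12.15
eef_pos: [0.6335, 0.0198, 0.062]
tcp_rot: [-0.499, -0.5, 0.501, -0.5]
contact_force: [-2.9, 0.4, 5.6]
opening: 0.349
```

>>> drive_tool:
  series:
    - [[-0.005, 0, 0], [0, 0, 0]]
    - [[0, 0, 0], [0, 0, 0]]
    - [[0, 0, 0], [0, 0, 0]]
    - [[0, 0, 0], [0, 0, 0]]
    - [[0, 0, 0], [0, 0, 0]]
  grip: 1

```text
time: 12.65
eef_pos: [0.6344, 0.0197, 0.0627]
tcp_rot: [0.5, 0.499, -0.5, 0.501]
contact_force: [0.1, 0.2, 0.6]
opening: 0.996
```

>>> drive_tool:
  series:
    - [[-0.3, 0, 0], [0, 0, 0]]
    - [[-0.7, 0, 0], [0, 0, 0]]
    - [[-0.5, 0, 0], [0, 0, 0]]
    - [[-0.2, -0.4, 0.22], [0, 0, 0]]
    - [[0, -0.7, 0.4], [0, 0, 0]]

```text
time: 13.15
eef_pos: [0.5815, -0.0107, 0.1549]
tcp_rot: [0.5, 0.499, -0.498, 0.503]
contact_force: [0.2, -1.3, 0.2]
opening: 0.999
```

```bash
python3 g.py .4765 -.070 .14;python3 - <<'E'
from h import *
from plant import ctrl
for n in("side",):
    d=ctrl.read_camera(n);i=d["img"][:,:,::-1]
    c=i[100:300,190:420]
    cv2.imwrite(f"pics/{n}9.png",cv2.resize(c,None,fx=3,fy=3,interpolation=cv2.INTER_CUBIC))
E
```

```text
t 13.15 pos [ 0.5815 -0.0107  0.1549] F [ 0.2 -1.3  0.2] op 0.999
tool shift units [ 0.289 -2.105  1.179] turn deg [ 0.19  0.18 -0.35]
```

View pics/side9.png

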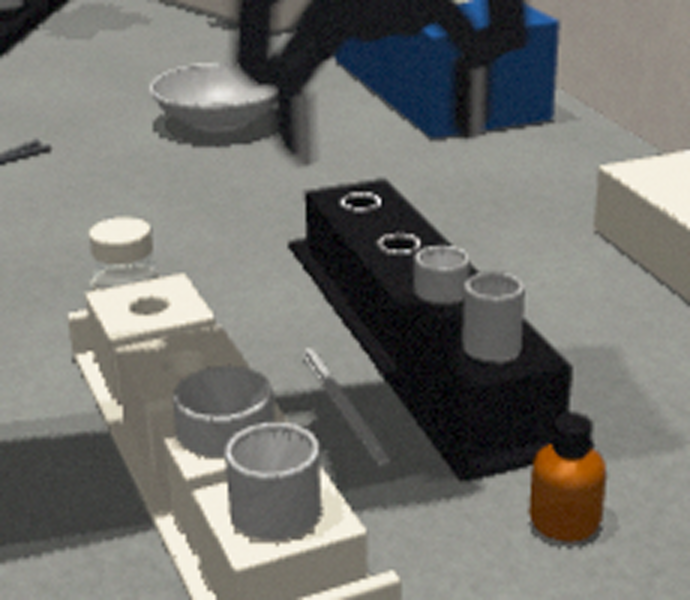

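>>> drive_tool:
  series:
    - [[0, -0.7, 0.4], [0, 0, -0.3]]
    - [[0.1, -0.6, 0.36], [0, 0, 0]]
    - [[0.1, -0.35, 0.2], [0, 0, 0]]
    - [[0, -0.1, 0.08], [0, 0, 0]]
    - [[0, 0, 0], [0, 0, 0]]

```text
time: 13.7
eef_pos: [0.4847, -0.0672, 0.1479]
tcp_rot: [-0.498, -0.499, 0.502, -0.501]
contact_force: [0.9, 0.4, 0.6]
opening: 1.002
```

```bash
python3 g.py .4765 -.070 .062
```

```text
t 13.7 pos [ 0.4847 -0.0672  0.1479] F [0.9 0.4 0.6] op 1.002
tool shift units [ 1.719 -0.16   0.047] turn deg [0.05 0.34 0.13]
```

>>> drive_tool:
  series:
    - [[0.2, -0.16, 0.04], [0, 0.3, 0]]
    - [[0.4, 0, 0], [0, 0, 0]]
    - [[0.4, 0, 0], [0, 0, 0]]
    - [[0.2, 0, 0], [0, 0, 0]]
    - [[0, 0, 0], [0, 0, 0]]

```text
time: 14.2
eef_pos: [0.4801, -0.0688, 0.0877]
tcp_rot: [0.5, 0.5, -0.498, 0.502]
contact_force: [-0.1, 0.3, 0.0]
opening: 1.001
```

```bash
python3 g.py .4765 -.070 .062
```

```text
t 14.2 pos [ 0.4801 -0.0688  0.0877] F [-0.1  0.3  0. ] op 1.001
tool shift units [ 0.513 -0.073  0.023] turn deg [ 0.21  0.07 -0.21]
```

>>> drive_tool:
  series:
    - [[0.2, -0.07, 0.02], [0, 0, -0.2]]
    - [[0.18, 0, 0], [0, 0, 0]]
    - [[0.1, 0, 0], [0, 0, 0]]
    - [[0, 0, 0], [0, 0, 0]]

```text
time: 14.6
eef_pos: [0.4777, -0.0699, 0.0629]
tcp_rot: [0.499, 0.5, -0.499, 0.502]
contact_force: [1.4, 0.2, -0.1]
opening: 1.0
```

```bash
python3 g.py .4765 -.070 .062
```

```text
t 14.6 pos [ 0.4777 -0.0699  0.0629] F [ 1.4  0.2 -0.1] op 1.0
tool shift units [ 0.018 -0.024  0.002] turn deg [ 0.27  0.1  -0.11]
```

>>> drive_tool:
  series:
    - [[0.06, -0.02, 0], [0, 0, 0]]
    - [[0, 0, 0], [0, 0, 0]]

```text
time: 14.8
eef_pos: [0.4771, -0.07, 0.06]
tcp_rot: [0.499, 0.5, -0.499, 0.502]
contact_force: [-0.1, 0.3, 0.3]
opening: 1.001
```

>>> drive_tool:
  series:
    - [[0, 0, 0], [0, 0, 0]]
    - [[0, 0, 0], [0, 0, 0]]
    - [[0, 0, 0], [0, 0, 0]]
    - [[0, 0, 0], [0, 0, 0]]
    - [[0, 0, 0], [0, 0, 0]]
  grip: -1
  newtons: 50

```text
time: 15.3
eef_pos: [0.4783, -0.0705, 0.0618]
tcp_rot: [0.499, 0.499, -0.498, 0.503]
contact_force: [-0.6, 0.1, -1.6]
opening: 0.54
```

```bash
python3 g.py .4765 -.070 .062;python3 - <<'E'
from h import *
from plant import ctrl
for n in("side",):
    d=ctrl.read_camera(n);i=d["img"][:,:,::-1]
    c=i[100:300,190:420]
    cv2.imwrite(f"pics/{n}10.png",cv2.resize(c,None,fx=3,fy=3,interpolation=cv2.INTER_CUBIC))
E
```

```text
t 15.3 pos [ 0.4783 -0.0705  0.0618] F [-0.6  0.1 -1.6] op 0.54
tool shift units [-0.003 -0.036 -0.01 ] turn deg [ 0.27  0.18 -0.32]
```

View pics/side10.png

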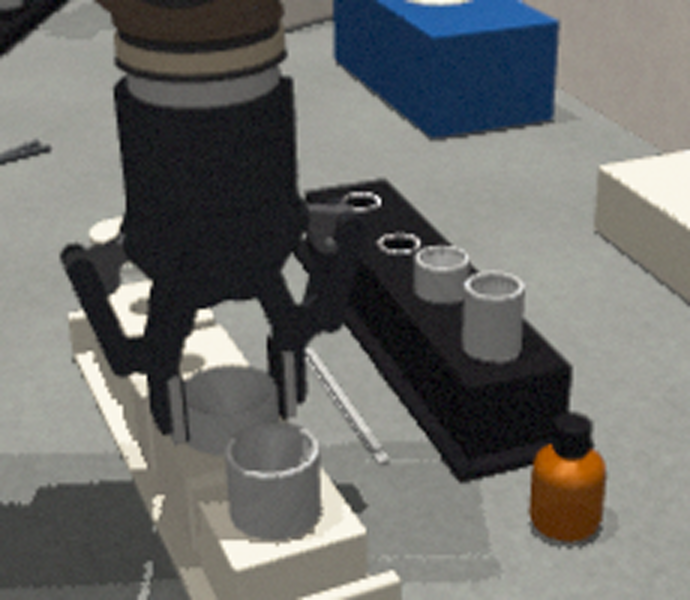

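Wide gripped (opening 0.54 ≈ 46–48 mm), pads flank the collar at crop (180–300, 350–440). Lift.

>>> drive_tool:
  series:
    - [[-0.2, 0, 0], [0, 0, 0]]
    - [[-0.5, 0, 0], [0, 0, 0]]
    - [[-0.6, 0, 0], [0, 0, 0]]
    - [[-0.5, 0, 0], [0, 0, 0]]
    - [[-0.2, 0, 0], [0, 0, 0]]

```text
time: 15.85
eef_pos: [0.4755, -0.0694, 0.1642]
tcp_rot: [0.498, 0.501, -0.499, 0.501]
contact_force: [0.6, -0.3, -0.7]
opening: 0.547
```

```bash
python3 g.py .6355 .0894 .165;python3 - <<'E'
from h import *
from plant import ctrl
for n in("side",):
    d=ctrl.read_camera(n);i=d["img"][:,:,::-1]
    c=i[100:300,190:420]
    cv2.imwrite(f"pics/{n}11.png",cv2.resize(c,None,fx=3,fy=3,interpolation=cv2.INTER_CUBIC))
E
```

```text
t 15.85 pos [ 0.4755 -0.0694  0.1642] F [ 0.6 -0.3 -0.7] op 0.547
tool shift units [-0.022  3.215 -3.161] turn deg [0.26 0.04 0.06]
```

View pics/side11.png

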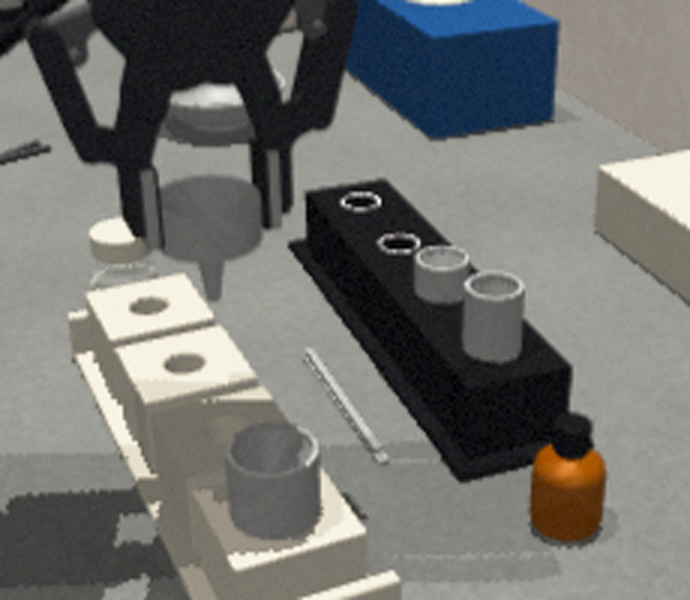

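>>> drive_tool:
  series:
    - [[0, 0.2, -0.2], [0, 0, 0]]
    - [[0, 0.4, -0.4], [0, 0, 0]]
    - [[0, 0.55, -0.54], [0, 0, 0]]
    - [[0, 0.55, -0.54], [0, 0, 0]]
    - [[0, 0.55, -0.54], [0, 0, 0]]

```text
time: 16.4
eef_pos: [0.589, 0.0457, 0.1588]
tcp_rot: [-0.499, -0.501, 0.502, -0.498]
contact_force: [-0.0, -0.9, -0.9]
opening: 0.547
```

>>> drive_tool:
  series:
    - [[0, 0.4, -0.4], [0, 0, 0]]
    - [[0, 0.25, -0.22], [0, 0, 0]]
    - [[0, 0.1, -0.1], [0, 0, 0]]
    - [[0, 0, 0], [0, 0, 0]]

```text
time: 16.8
eef_pos: [0.6281, 0.0905, 0.1494]
tcp_rot: [0.495, 0.506, -0.503, 0.496]
contact_force: [-0.9, 0.5, -0.8]
opening: 0.549
```

```bash
python3 g.py .6355 .0894 .0618
```

```text
t 16.8 pos [0.6281 0.0905 0.1494] F [-0.9  0.5 -0.8] op 0.549
tool shift units [1.748 0.179 0.026] turn deg [ 0.17 -0.11  1.01]
```

>>> drive_tool:
  series:
    - [[0.1, 0.14, 0.03], [0, 0, 0.8]]
    - [[0.3, 0.03, 0], [0, 0, 0]]
    - [[0.3, 0, 0], [0, 0, 0]]
    - [[0.2, 0, 0], [0, 0, 0]]
    - [[0, 0, 0], [0, 0, 0]]

```text
time: 17.3
eef_pos: [0.6335, 0.0869, 0.097]
tcp_rot: [0.498, 0.503, -0.502, 0.497]
contact_force: [0.4, 0.4, -0.9]
opening: 0.544
```

```bash
python3 g.py .6355 .0894 .0618;python3 - <<'E'
from h import *
from plant import ctrl
for n in("side",):
    d=ctrl.read_camera(n);i=d["img"][:,:,::-1]
    c=i[100:300,190:420]
    cv2.imwrite(f"pics/{n}12.png",cv2.resize(c,None,fx=3,fy=3,interpolation=cv2.INTER_CUBIC))
E
```

```text
t 17.3 pos [0.6335 0.0869 0.097 ] F [ 0.4  0.4 -0.9] op 0.544
tool shift units [ 0.704  0.046 -0.049] turn deg [-0.   -0.08  0.51]
```

View pics/side12.png

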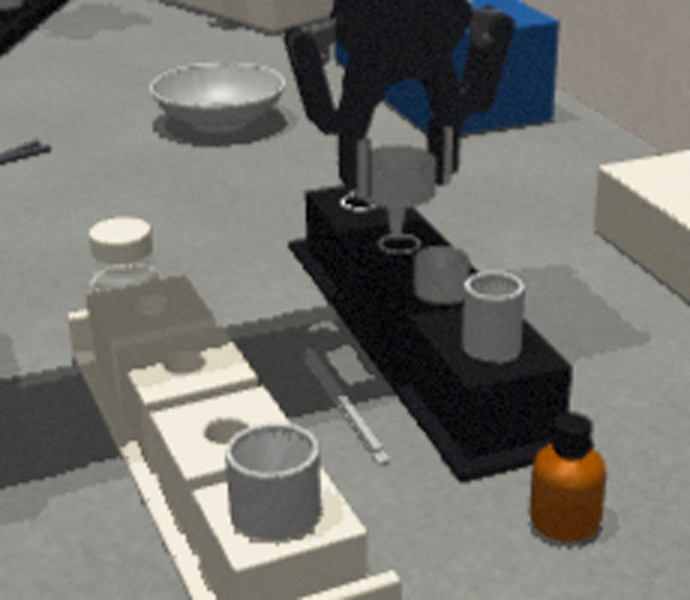

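Tip (397,237) just above the hole (399,243). Continue down.

>>> drive_tool:
  series:
    - [[0.1, 0.04, -0.04], [0, 0, 0.4]]
    - [[0.2, 0, 0], [0, 0, 0]]
    - [[0.12, 0, 0], [0, 0, 0]]
    - [[0, 0, 0], [0, 0, 0]]

```text
time: 17.75
eef_pos: [0.6369, 0.0888, 0.0766]
tcp_rot: [0.501, 0.5, -0.499, 0.5]
contact_force: [-0.1, 0.8, -1.2]
opening: 0.544
```

```bash
python3 g.py .6355 .0894 .0618
```

```text
t 17.75 pos [0.6369 0.0888 0.0766] F [-0.1  0.8 -1.2] op 0.544
tool shift units [ 0.295 -0.03  -0.011] turn deg [-0.02 -0.08 -0.14]
```

>>> drive_tool:
  series:
    - [[0.12, -0.03, -0.01], [0, 0, 0]]
    - [[0.1, 0, 0], [0, 0, 0]]
    - [[0.04, 0, 0], [0, 0, 0]]
    - [[0, 0, 0], [0, 0, 0]]

```text
time: 18.15
eef_pos: [0.6357, 0.0895, 0.0628]
tcp_rot: [0.501, 0.499, -0.499, 0.5]
contact_force: [0.1, -0.1, -0.5]
opening: 0.548
```

```bash
python3 g.py .6355 .0894 .0618
```

```text
t 18.15 pos [0.6357 0.0895 0.0628] F [ 0.1 -0.1 -0.5] op 0.548
tool shift units [ 0.02  -0.003  0.003] turn deg [-0.01 -0.08 -0.19]
```

>>> drive_tool:
  series:
    - [[0.02, 0, 0], [0, 0, 0]]
    - [[0.02, 0, 0], [0, 0, 0]]

```text
time: 18.35
eef_pos: [0.6359, 0.0896, 0.0614]
tcp_rot: [0.501, 0.499, -0.499, 0.5]
contact_force: [-2.3, 0.7, 4.0]
opening: 0.548
```

>>> drive_tool:
  series:
    - [[-0.005, 0, 0], [0, 0, 0]]
    - [[0, 0, 0], [0, 0, 0]]
    - [[0, 0, 0], [0, 0, 0]]
    - [[0, 0, 0], [0, 0, 0]]
    - [[0, 0, 0], [0, 0, 0]]
  grip: 1

```text
time: 18.85
eef_pos: [0.6368, 0.0895, 0.0627]
tcp_rot: [0.502, 0.499, -0.498, 0.501]
contact_force: [0.2, 0.0, 0.1]
opening: 0.999
```

>>> drive_tool:
  series:
    - [[-0.3, 0, 0], [0, 0, 0]]
    - [[-0.7, 0, 0], [0, 0, 0]]
    - [[-0.5, 0, 0], [0, 0, 0]]
    - [[-0.2, -0.35, 0.5], [0, 0, 0]]
    - [[0, -0.45, 0.66], [0, 0, 0]]

```text
time: 19.35
eef_pos: [0.5979, 0.0329, 0.1548]
tcp_rot: [0.501, 0.499, -0.496, 0.503]
contact_force: [1.6, -0.3, 0.0]
opening: 1.002
```

```bash
python3 g.py .479 -.139 .15;python3 - <<'E'
from h import *
from plant import ctrl
for n in("side",):
    d=ctrl.read_camera(n);i=d["img"][:,:,::-1]
    c=i[100:300,190:420]
    cv2.imwrite(f"pics/{n}13.png",cv2.resize(c,None,fx=3,fy=3,interpolation=cv2.INTER_CUBIC))
E
```

```text
t 19.35 pos [0.5979 0.0329 0.1548] F [ 1.6 -0.3  0. ] op 1.002
tool shift units [ 0.069 -2.396  3.425] turn deg [ 0.29 -0.06 -0.56]
```

View pics/side13.png

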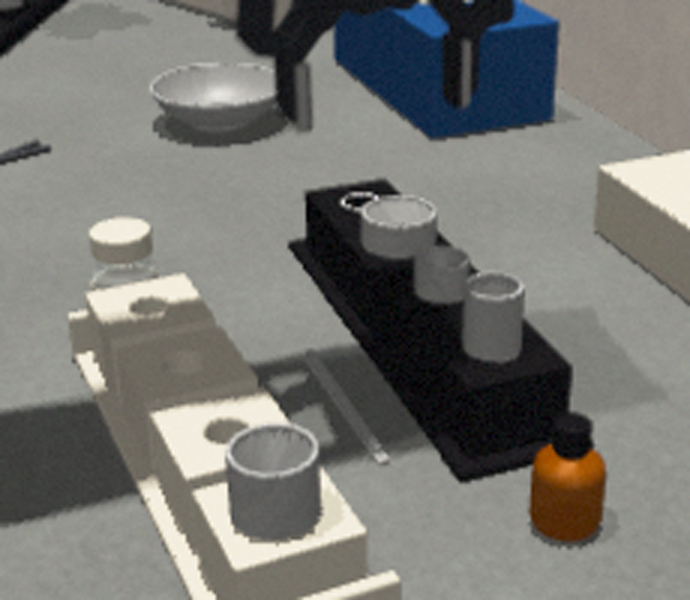

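Wide stands in the second-left hole (crop 399,225). On to stout.

>>> drive_tool:
  series:
    - [[0, -0.5, 0.7], [0, 0, -0.5]]
    - [[0, -0.5, 0.7], [0, 0, 0]]
    - [[0, -0.5, 0.7], [0, 0, 0]]
    - [[0, -0.4, 0.6], [0, 0, 0]]
    - [[0, -0.25, 0.35], [0, 0, 0]]

```text
time: 19.9
eef_pos: [0.4858, -0.1291, 0.1614]
tcp_rot: [0.499, 0.498, -0.498, 0.504]
contact_force: [0.1, 0.4, 0.6]
opening: 0.998
```

>>> drive_tool:
  series:
    - [[0, 0, 0.1], [0, 0, 0]]
    - [[0, 0, 0], [0, 0, 0]]

```text
time: 20.1
eef_pos: [0.4853, -0.1364, 0.1637]
tcp_rot: [0.5, 0.496, -0.499, 0.504]
contact_force: [0.7, 0.6, -1.2]
opening: 0.995
```

```bash
python3 g.py .479 -.139 .064
```

```text
t 20.1 pos [ 0.4853 -0.1364  0.1637] F [ 0.7  0.6 -1.2] op 0.995
tool shift units [ 1.992 -0.145  0.039] turn deg [ 0.05  0.38 -0.53]
```

>>> drive_tool:
  series:
    - [[0.2, -0.12, 0.04], [0, 0.3, -0.5]]
    - [[0.4, 0, 0], [0, 0, 0]]
    - [[0.5, 0, 0], [0, 0, 0]]
    - [[0.3, 0, 0], [0, 0, 0]]
    - [[0.05, 0, 0], [0, 0, 0]]

```text
time: 20.6
eef_pos: [0.4819, -0.1353, 0.089]
tcp_rot: [0.499, 0.501, -0.498, 0.503]
contact_force: [-0.3, 1.2, 1.0]
opening: 1.001
```

```bash
python3 g.py .479 -.139 .064
```

```text
t 20.6 pos [ 0.4819 -0.1353  0.089 ] F [-0.3  1.2  1. ] op 1.001
tool shift units [ 0.5   -0.059  0.073] turn deg [ 0.39  0.05 -0.13]
```

>>> drive_tool:
  series:
    - [[0.18, -0.06, 0.07], [0.3, 0, -0.1]]
    - [[0.18, 0, 0], [0, 0, 0]]
    - [[0.1, 0, 0], [0, 0, 0]]
    - [[0, 0, 0], [0, 0, 0]]

```text
time: 21.0
eef_pos: [0.4793, -0.1378, 0.0642]
tcp_rot: [0.499, 0.501, -0.499, 0.501]
contact_force: [0.1, -0.2, -0.2]
opening: 1.001
```

```bash
python3 g.py .479 -.139 .064
```

```text
t 21.0 pos [ 0.4793 -0.1378  0.0642] F [ 0.1 -0.2 -0.2] op 1.001
tool shift units [ 0.003 -0.006  0.025] turn deg [0.23 0.02 0.02]
```

>>> drive_tool:
  series:
    - [[0, 0, 0.02], [0, 0, 0]]
    - [[0, 0, 0], [0, 0, 0]]
    - [[0, 0, 0], [0, 0, 0]]
    - [[0, 0, 0], [0, 0, 0]]
    - [[0, 0, 0], [0, 0, 0]]
  grip: -1
  newtons: 50

```text
time: 21.5
eef_pos: [0.4809, -0.1398, 0.0663]
tcp_rot: [0.499, 0.499, -0.499, 0.502]
contact_force: [-0.1, 0.4, -0.6]
opening: 0.466
```

```bash
python3 g.py .479 -.139 .064
```

```text
t 21.5 pos [ 0.4809 -0.1398  0.0663] F [-0.1  0.4 -0.6] op 0.466
tool shift units [ 0.047 -0.038 -0.016] turn deg [ 0.21  0.14 -0.2 ]
```

>>> drive_tool:
  series:
    - [[-0.2, 0, 0], [0, 0, 0]]
    - [[-0.5, 0, 0], [0, 0, 0]]
    - [[-0.6, 0, 0], [0, 0, 0]]
    - [[-0.5, 0, 0], [0, 0, 0]]
    - [[-0.25, 0, 0], [0, 0, 0]]

```text
time: 22.0
eef_pos: [0.4783, -0.1384, 0.1713]
tcp_rot: [0.499, 0.502, -0.5, 0.5]
contact_force: [0.8, 0.6, -0.0]
opening: 0.469
```

```bash
python3 g.py .637 .159 .168;python3 - <<'E'
from h import *
from plant import ctrl
for n in("side",):
    d=ctrl.read_camera(n);i=d["img"][:,:,::-1]
    c=i[100:300,190:420]
    cv2.imwrite(f"pics/{n}14.png",cv2.resize(c,None,fx=3,fy=3,interpolation=cv2.INTER_CUBIC))
E
```

```text
t 22.0 pos [ 0.4783 -0.1384  0.1713] F [ 0.8  0.6 -0. ] op 0.469
tool shift units [ 0.063  3.196 -5.937] turn deg [ 0.2  -0.05  0.15]
```

View pics/side14.png

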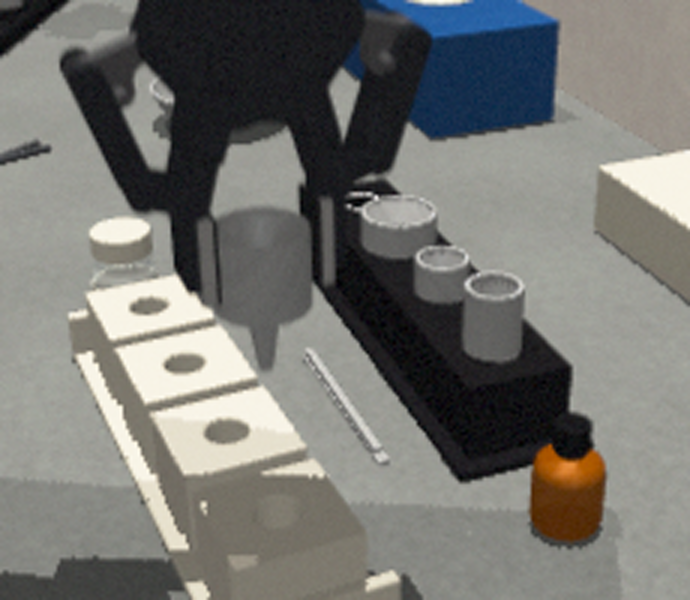

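>>> drive_tool:
  series:
    - [[0, 0, -0.3], [0, 0, 0]]
    - [[0, 0.1, -0.6], [0, 0, 0]]
    - [[0, 0.2, -0.7], [0, 0, 0]]
    - [[0, 0.2, -0.7], [0, 0, 0]]
    - [[0, 0.2, -0.7], [0, 0, 0]]

```text
time: 22.55
eef_pos: [0.5112, 0.0163, 0.1682]
tcp_rot: [-0.5, -0.501, 0.503, -0.497]
contact_force: [0.9, -0.1, -0.7]
opening: 0.467
```

>>> drive_tool:
  series:
    - [[0, 0.2, -0.7], [0, 0, 0]]
    - [[0, 0.3, -0.7], [0, 0, 0]]
    - [[0, 0.4, -0.6], [0, 0, 0]]
    - [[0, 0.5, -0.4], [0, 0, 0]]
    - [[0, 0.4, -0.1], [0, 0, 0]]

```text
time: 23.05
eef_pos: [0.5947, 0.1557, 0.157]
tcp_rot: [0.494, 0.507, -0.505, 0.493]
contact_force: [-0.2, -0.3, -0.4]
opening: 0.467
```

```bash
python3 g.py .637 .159 .168
```

```text
t 23.05 pos [0.5947 0.1557 0.157 ] F [-0.2 -0.3 -0.4] op 0.467
tool shift units [-0.241  0.841 -0.066] turn deg [ 0.09 -0.2   1.43]
```

>>> drive_tool:
  series:
    - [[0, 0.35, -0.03], [0, 0, 1.2]]
    - [[0, 0.3, 0], [0, 0, 0]]
    - [[0, 0.1, 0], [0, 0, 0]]
    - [[0, 0, 0], [0, 0, 0]]

```text
time: 23.45
eef_pos: [0.629, 0.1633, 0.1473]
tcp_rot: [0.495, 0.507, -0.502, 0.496]
contact_force: [-0.1, -0.4, -0.2]
opening: 0.465
```

```bash
python3 g.py .637 .159 .0663
```

```text
t 23.45 pos [0.629  0.1633 0.1473] F [-0.1 -0.4 -0.2] op 0.465
tool shift units [1.617 0.188 0.092] turn deg [ 0.36 -0.2   1.  ]
```

Tip meets the surface at TCP ≈ 0.096; go to ≈ 0.103.

>>> drive_tool:
  series:
    - [[0.1, 0.14, 0.09], [0.3, -0.2, 0.8]]
    - [[0.3, 0.02, 0], [0, 0, 0]]
    - [[0.25, 0, 0], [0, 0, 0]]
    - [[0.1, 0, 0], [0, 0, 0]]
    - [[0, 0, 0], [0, 0, 0]]

```text
time: 23.95
eef_pos: [0.6333, 0.1584, 0.1033]
tcp_rot: [-0.498, -0.502, 0.502, -0.498]
contact_force: [-0.2, 0.3, -0.3]
opening: 0.468
```

```bash
python3 g.py .637 .159 .0663;python3 - <<'E'
from h import *
from plant import ctrl
for n in("side",):
    d=ctrl.read_camera(n);i=d["img"][:,:,::-1]
    c=i[100:300,190:420]
    cv2.imwrite(f"pics/{n}15.png",cv2.resize(c,None,fx=3,fy=3,interpolation=cv2.INTER_CUBIC))
E
```

```text
t 23.95 pos [0.6333 0.1584 0.1033] F [-0.2  0.3 -0.3] op 0.468
tool shift units [ 0.74   0.081 -0.013] turn deg [0.   0.05 0.52]
```

View pics/side15.png

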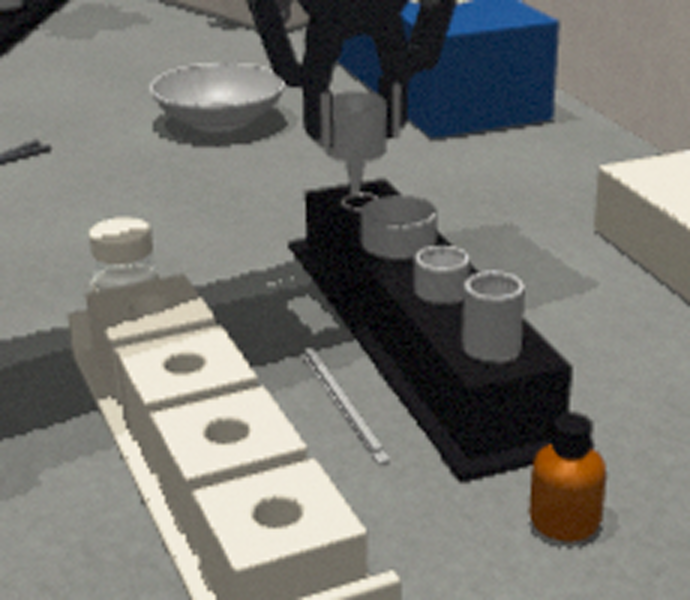

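>>> drive_tool:
  series:
    - [[0.05, 0.08, -0.01], [0, 0, 0.5]]
    - [[0.2, 0, 0], [0, 0, 0]]
    - [[0.2, 0, 0], [0, 0, 0]]
    - [[0, 0, 0], [0, 0, 0]]

```text
time: 24.4
eef_pos: [0.6387, 0.1589, 0.0809]
tcp_rot: [0.501, 0.499, -0.499, 0.501]
contact_force: [-0.6, 0.1, -0.5]
opening: 0.468
```

```bash
python3 g.py .637 .159 .0663
```

```text
t 24.4 pos [0.6387 0.1589 0.0809] F [-0.6  0.1 -0.5] op 0.468
tool shift units [ 0.291 -0.035 -0.001] turn deg [-0.01  0.03 -0.21]
```

>>> drive_tool:
  series:
    - [[0.12, -0.03, 0], [0, 0, -0.1]]
    - [[0.1, 0, 0], [0, 0, 0]]
    - [[0.04, 0, 0], [0, 0, 0]]
    - [[0, 0, 0], [0, 0, 0]]

```text
time: 24.8
eef_pos: [0.637, 0.159, 0.0664]
tcp_rot: [0.5, 0.5, -0.5, 0.5]
contact_force: [-0.0, 0.4, -1.5]
opening: 0.47
```

>>> drive_tool:
  series:
    - [[0.02, 0, 0], [0, 0, 0]]
    - [[0.02, 0, 0], [0, 0, 0]]

```text
time: 25.0
eef_pos: [0.6373, 0.159, 0.0658]
tcp_rot: [0.5, 0.5, -0.5, 0.5]
contact_force: [-3.3, -0.5, 6.9]
opening: 0.47
```

Contact. Release and back off upwards, then toward the robot.

>>> drive_tool:
  series:
    - [[-0.005, 0, 0], [0, 0, 0]]
    - [[0, 0, 0], [0, 0, 0]]
    - [[0, 0, 0], [0, 0, 0]]
    - [[0, 0, 0], [0, 0, 0]]
    - [[0, 0, 0], [0, 0, 0]]
  grip: 1

```text
time: 25.5
eef_pos: [0.6384, 0.1591, 0.0668]
tcp_rot: [0.501, 0.499, -0.499, 0.501]
contact_force: [0.4, 0.4, 0.1]
opening: 0.999
```

>>> drive_tool:
  series:
    - [[-0.3, 0, 0], [0, 0, 0]]
    - [[-0.7, 0, 0], [0, 0, 0]]
    - [[-0.7, 0, 0], [0, 0, 0]]
    - [[-0.4, -0.4, -0.5], [0, 0, 0]]
    - [[0, -0.5, -0.7], [0, 0, 0]]

```text
time: 26.0
eef_pos: [0.5949, 0.2167, 0.1788]
tcp_rot: [0.503, 0.497, -0.5, 0.5]
contact_force: [0.5, 0.6, 0.5]
opening: 0.999
```

>>> drive_tool:
  series:
    - [[0, -0.5, -0.8], [0, 0, 0]]
    - [[0, -0.5, -0.8], [0, 0, 0]]
    - [[0, -0.3, -0.4], [0, 0, 0]]
    - [[0, 0, 0], [0, 0, 0]]
    - [[0, 0, 0], [0, 0, 0]]

```text
time: 26.5
eef_pos: [0.5278, 0.3246, 0.1882]
tcp_rot: [0.507, 0.496, -0.495, 0.502]
contact_force: [0.3, -0.4, 0.4]
opening: 0.995
```

```bash
python3 g.py .5 .3 .18;python3 - <<'E'
from h import *
from plant import ctrl
for n in("side","top"):
    d=ctrl.read_camera(n);i=d["img"][:,:,::-1];np.savez(f"{n}9.npz",**d)
    c=i[100:300,190:420] if n=="side" else i[120:280,190:430]
    cv2.imwrite(f"pics/{n}16.png",cv2.resize(c,None,fx=3,fy=3,interpolation=cv2.INTER_CUBIC))
E
```

```text
t 26.5 pos [0.5278 0.3246 0.1882] F [ 0.3 -0.4  0.4] op 0.995
tool shift units [ 0.151 -0.558  0.495] turn deg [-0.18 -0.3  -1.04]
```

View pics/side16.png

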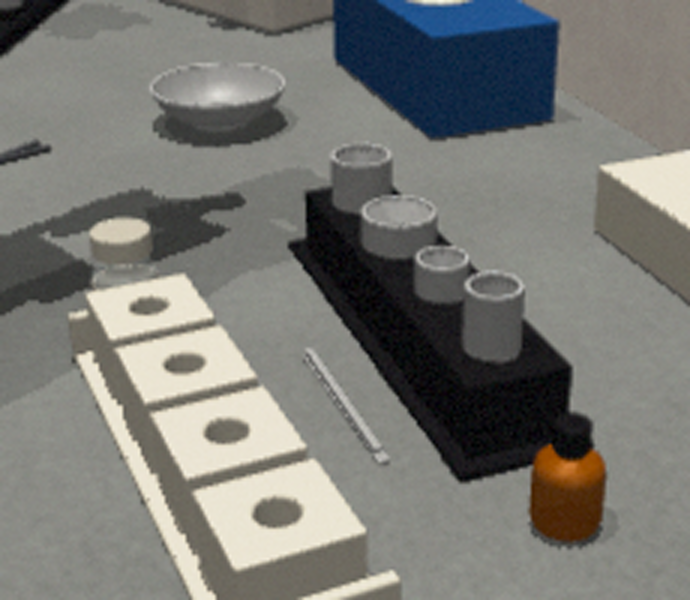

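View pics/top16.png

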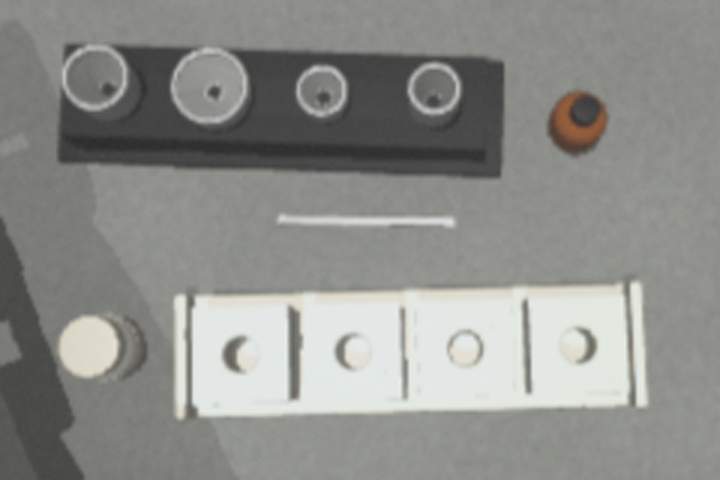

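```bash
python3 - <<'E'
from h import *
from plant import ctrl
d=np.load("top9.npz")
H={"stout":((95.5,78),.034,(.6383,.1624)),"wide":((210,87),.022,(.6368,.0926)),"slim":((321.5,91),.022,(.6348,.0227)),"tall":((434,88.5),.038,(.6331,-.0474))}
for k,(r,h,c) in H.items():
    p=ray(d,190+(r[0]+.5)/3-.5,120+(r[1]+.5)/3-.5,.048+h);print(k,((p[:2]-c)*1000).round(1),"mm from hole centre (top view)")
print(ctrl.sign_off())
E
```

```text
stout [-1. -1.] mm from hole centre (top view)
wide [-1.3  1.1] mm from hole centre (top view)
slim [-1.  2.] mm from hole centre (top view)
tall [-0.9  3.1] mm from hole centre (top view)
the job is handed in; nothing more can be done
None
```

All four specula now stand released in the black rack in mirrored order. From the left they are stout, wide, slim, tall; in the white rack they were tall, slim, wide, stout. I handed the job in after about 27 s of the 88 s allowed.

- **Seating:** I lowered each speculum until the wrist force showed the collar on the rack (about 4–14 N), at the same tool height as when it was picked up, to within about 1 mm. Then I released it and backed the gripper away.
- **Final images:** both views show all four upright in their own holes, with the white rack empty. In the top view each collar centre is 1–3 mm from its hole centre, against a limit of 10 mm.
- **Disagreement:** the two cameras differed by about 5–7 mm along the rows. I used their mean, and the tips entered the holes without trouble.
- **Not measured:** I did not measure tilt or speed numerically. Upright and at rest is judged from the pictures only.

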